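Refill the sewing caddy with the button pots in reverse order

ROBOT

A 6-joint arm with a two-finger parallel gripper is mounted at the origin on the work surface. World frame = base frame: x ahead of the robot, y to its left, z up, the work surface at z = 0. Lengths are in m, angles in rad, forces in N, time in s.
With the tool pointing down it reaches from about 0.35 to 0.975 m from the base axis. Payload 4.9 kg.
Tool frame: the origin (TCP) lies on the mounting face of the last link; the fingertips stand 173 mm ahead of it and the grasp point (between the pads) lies 155 mm ahead of it (tcp_to_grasp is the distance from the TCP to the grasp point, in m); z points along the fingers, y is the line along which they close (so a half turn about z gives the same grasp; the last joint's range is limited). The gripper opens to 85 mm and grips with 20 to 120 N. Pads are 22 mm wide; open, the fingers measure 114 mm over their backs; the gripper's body (76 mm by 85 mm) begins 54 mm behind the grasp point. The pads swing forward as they close: fully open they stand 13 mm farther back than shut.
Start: joints at [-1.401, 0.053, 1.613, -0, 1.476, -0.119], TCP at [0.178, -0.599, 0.405] pointing down, gripper open.
Joint ranges: [-3.01, 3.01], [-1.01, 2.22], [0.06, 2.58], [-1.02, 4.17], [0.09, 2.62], [-3.14, 3.14]. Speed limits (rad/s): [2.57, 2.57, 3.14, 3.14, 3.14, 3.14].

INTERFACE

Orientations are given as a rotation vector (axis times angle).
In Python, from station import get_obs, get_image, calibration, finish_job, tcp_to_grasp gives the robot as it stands. The module is installed in compiled form; this text tells all that it offers.
- The arm moves only by the tool arm_command, never from a script. Its argument "plan" is a list that holds one entry, the list of rows, each a list of 6 numbers: the shift along the tool's x, y, z in cm, then the turn, a rotation vector about the tool's x, y, z in rad. A call has 1 to 12 rows; each row is the pose to reach, as a shift and turn from the pose commanded when the call began, along the tool's axes at that moment; what a row does not reach only later rows make up. A row lasts 1/12 s, in which the tool goes at most 41.7 mm and 7.16 degrees, less where a joint would pass 70% of its speed; a pose out of reach is approached as far as the arm can. A call with a gripper value outside its range is refused whole. "gripper" is the closure, from -1 (fully open) to 1 (shut), set as the call begins (left out, the last holds). The fingers move at their own pace and stop on an object; "force" is the grip in N (left out, the last holds). Time passes only in rows, so rows that repeat a pose let the fingers close. It gives the time, the measured TCP pose, the force, the opening and the grip force at its end, in the units of the state.
- get_obs(): the state, without advancing time (a new reading comes with each control period).
- get_image(name): name is "side" or "top" or "wrist"; returns (picture, depth): 400x640x3 uint8, blue, green, red; 400x640 float32, m along the optical axis (not along the pixel's ray), 0 where there is no reading.
- calibration(name): a dict with "fx", "fy", "cx", "cy" (pixels), "pose" (4x4, takes a point from camera to world coordinates). Camera axes: x right, y up, looking along -z (the intrinsics and any distortion apply to the point x, -y, -z); pixel columns grow to the right and rows downward; lengths in m; the calibration is good to about 2 mm. A picture is of the moment at which its call begins: read the wrist's pose just before it. calibration takes no time and is no camera call; for the wrist camera it gives the pose at the moment of the call.
- finish_job(): hands the job in; it is judged then, once.
The state is a dict: "t": time; "q": joint angles; "dq": joint speeds; "effort": joint torques, N m; "tool_pos": TCP position; "tool_rot": TCP orientation; "contact_force": force on the tool from outside, world axes, zero at the start; "wrist_torque": the same for the moment, N m; "opening": finger opening in m; "grip_force": force on a finger pad.
Only numpy, scipy, OpenCV 4.12 (cv2) and the standard library are available. Lean on these libraries where they do the work, as an engineer would, in place of code of your own. Each camera call takes 0.05 s, during which the arm holds its last target. There are 200 camera calls.

TASK

Move the four button pots from the wooden storage rack into the white caddy, one to each well, in reverse order: the pot now nearest the rack's red end block goes into the caddy well farthest from the caddy's red end block, the next one into the next well, and so on, so that the last pot ends up next to the caddy's red block. Keep the pots upright, set each one gently down on the floor of its well rather than dropping it, and leave all four standing there released.

Things in the scene. Friction and masses are not known exactly. Their poses are not given: they have to be found in the camera images.
- storage_rack: Fixed light-wood rack, 274 mm long, four open wells in a row. Origin: mid-row, at table level; x across, y along the row, z up; yaw within 0.35 rad. Wells, centred at y = +99, +33, -33, -99 mm, are 56 mm square, 14 mm deep, floor 6 mm above the table; walls 8 to 10 mm thick. A red block, 30 mm high, marks the +y end. A ledge (28 mm wide, 12 mm high) on the +x side carries the labels.
- caddy: Fixed white caddy, empty at the start: same wells, sizes, origin, axes and yaw range as the storage rack (wells at y = +99, +33, -33, -99 mm, floor 6 mm and wall tops 20 mm above the table), likewise with a red block, 30 mm high, at its +y end, but no ledge. Rack and caddy stand to the left and right in front of the robot, either way round.
- pink_pot: Loose closed button pot, upright, 70 mm high: grey body of 39 mm diameter, and a fixed pink lid of 40 mm diameter over the top 18 mm. 50 to 100 g. Origin: centre of its underside; z up along its axis; its yaw means nothing. It starts in the well of the storage rack beside the pink label.
- yellow_pot: Loose closed button pot, upright, 70 mm high: grey body of 39 mm diameter, and a fixed yellow lid of 40 mm diameter over the top 18 mm. 50 to 100 g. Origin: centre of its underside; z up along its axis; its yaw means nothing. It starts in the well of the storage rack beside the yellow label.
- blue_pot: Loose closed button pot, upright, 70 mm high: grey body of 39 mm diameter, and a fixed blue lid of 40 mm diameter over the top 18 mm. 50 to 100 g. Origin: centre of its underside; z up along its axis; its yaw means nothing. It starts in the well of the storage rack beside the blue label.
- green_pot: Loose closed button pot, upright, 70 mm high: grey body of 39 mm diameter, and a fixed green lid of 40 mm diameter over the top 18 mm. 50 to 100 g. Origin: centre of its underside; z up along its axis; its yaw means nothing. It starts in the well of the storage rack beside the green label.
- pink_label: Fixed pink plate, 22 x 46 x 4 mm, on the storage rack's ledge beside the well where the pink pot starts. It stays there and so shows the first order. Origin: centre of its underside, 12 mm above the table and 50 mm to the rack's +x side of that well's centre.
- yellow_label: Fixed yellow plate, 22 x 46 x 4 mm, on the storage rack's ledge beside the well where the yellow pot starts. It stays there and so shows the first order. Origin: centre of its underside, 12 mm above the table and 50 mm to the rack's +x side of that well's centre.
- blue_label: Fixed blue plate, 22 x 46 x 4 mm, on the storage rack's ledge beside the well where the blue pot starts. It stays there and so shows the first order. Origin: centre of its underside, 12 mm above the table and 50 mm to the rack's +x side of that well's centre.
- green_label: Fixed green plate, 22 x 46 x 4 mm, on the storage rack's ledge beside the well where the green pot starts. It stays there and so shows the first order. Origin: centre of its underside, 12 mm above the table and 50 mm to the rack's +x side of that well's centre.
Things that resemble listed ones, but are neither listed nor needed, are in the scene too. Leave any black or orange look-alike of the blue_pot alone.

How it is judged:
By the outcome, as a careful person would: the job done as asked, in the order asked, and still so for the second after the job is handed in, with the robot touching nothing.
It also fails if it takes over 91 s, if anything falls off the work surface, if the arm or the gripper's body presses on something with over 40 N, if the wrist force passes 120 N, or if a joint passes its speed limit or range.

## Working session

There is one attempt and no reset: what is moved stays moved. The work goes in short steps, Python scripts to look and compute and a tool call to move; the robot and the scene stay as the last step left them, time stands still between calls to the robot, and variables do not carry over. Pictures are saved under pics/ and viewed, at most 14 in all, crops included, and the job is handed in when it is done.

Besides the shell and the picture viewer there is one more tool, called after ">>>" by a JSON object that holds its "method" and its "body", one argument or row to a line. arm_command: Moves the arm, as the interface text tells. Its arguments: {"type":"object","properties":{"plan":{"type":"array"},"gripper":{"type":"number"},"force":{"type":"number"}},"required":["plan"]}

```bash
mkdir -p pics
python3 - <<'E'
from station import *
import cv2,numpy as np
for n in ("top","side"):
    im,d=get_image(n); cv2.imwrite(f"pics/{n}0.png",im); np.savez(f"{n}0.npz",im=im,d=d)
    c=calibration(n); print(n,{k:(np.round(v,4).tolist()) for k,v in c.items()})
o=get_obs(); print({k:np.round(v,4).tolist() for k,v in o.items()}); print(tcp_to_grasp)
E
```

```text
top {'fx': 372.0049, 'fy': 372.0049, 'cx': 323.8065, 'cy': 201.5596, 'pose': [[0.0547, 0.9773, -0.2047, 0.3131], [-0.9985, 0.0547, -0.0058, 0.0072], [0.0055, 0.2047, 0.9788, 0.8323], [0.0, 0.0, 0.0, 1.0]]}
side {'fx': 451.9577, 'fy': 451.9577, 'cx': 322.9346, 'cy': 197.7001, 'pose': [[0.9744, 0.1339, -0.1808, 0.2746], [-0.2247, 0.6175, -0.7538, -0.8997], [0.0107, 0.7751, 0.6317, 0.8282], [0.0, 0.0, 0.0, 1.0]]}
{'t': 0.1, 'q': [-1.401, 0.0533, 1.6142, 0.0, 1.476, -0.119], 'dq': [0.001, -0.0026, -0.0042, -0.0011, 0.0005, 0.0005], 'effort': [-0.0008, -39.4904, -37.1366, -0.0002, 0.0039, -0.0], 'tool_pos': [0.178, -0.5989, 0.4036], 'tool_rot': [-3.1071, -0.4518, 0.0001], 'contact_force': [-0.586, 1.2381, 0.8118], 'wrist_torque': [-0.0036, 0.0032, 0.0298], 'grip_force': 0.0, 'opening': 0.0852}
0.1547
```

View pics/top0.png

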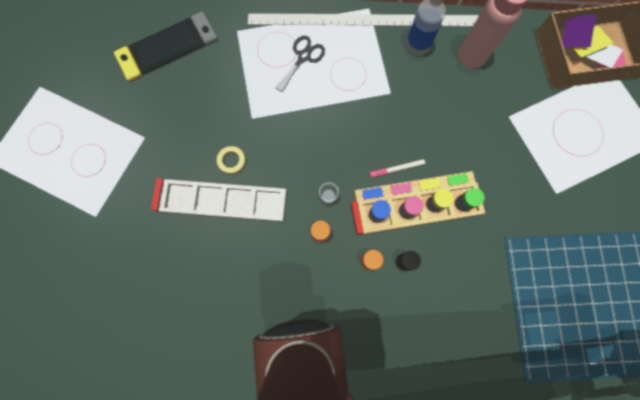

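View pics/side0.png

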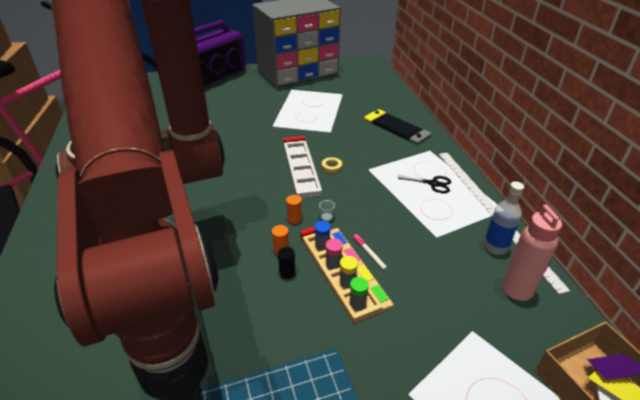

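The top view shows the rack on the right, with its red end at (357,217). From that end the pots run blue (381,210), pink (413,206), yellow (443,198), green (474,197). The caddy is on the left with its red end at (157,195) and wells at about u = 180, 209, 238 and 268.

Look-alikes are orange at (320,231), orange at (373,260), black at (408,260) and a glass at (329,192). None of these is to be touched.

```bash
cat > h.py <<'E'
import cv2,numpy as np
from station import *
from scipy.spatial.transform import Rotation as R
def plane(c,px,z):
    px=np.atleast_2d(np.asarray(px,float)); P=c["pose"]
    r=np.c_[(px[:,0]-c["cx"])/c["fx"],-(px[:,1]-c["cy"])/c["fy"],-np.ones(len(px))]@P[:3,:3].T
    o=P[:3,3]; return o+r*((z-o[2])/r[:,2])[:,None]
def cloud(c,d):
    v,u=np.mgrid[:d.shape[0],:d.shape[1]]
    p=np.stack([(u-c["cx"])/c["fx"]*d,-(v-c["cy"])/c["fy"]*d,-d],-1)
    return p@c["pose"][:3,:3].T+c["pose"][:3,3]
HUE={"blue":(105,125),"pink":(155,174),"yellow":(24,36),"green":(45,75)}
def go(x,y,z,yaw=None):
    """shift(cm)/turn for grasp point to (x,y,z); yaw = world angle of tool y (mod pi)"""
    o=get_obs(); M=R.from_rotvec(o["tool_rot"]); m=M.as_matrix()
    g=o["tool_pos"]+m[:,2]*tcp_to_grasp
    if yaw is None: T=m
    else:
        k=np.arctan2(m[1,1],m[0,1]); e=(yaw-k+np.pi/2)%np.pi-np.pi/2; a=k+e
        ty=np.array([np.cos(a),np.sin(a),0]); tz=np.array([0,0,-1.]); T=np.c_[np.cross(ty,tz),ty,tz]
    tcp=np.array([x,y,z])-T[:,2]*tcp_to_grasp
    return np.round(m.T@(tcp-o["tool_pos"])*100,2).tolist(), np.round(R.from_matrix(m.T@T).as_rotvec(),3).tolist(), np.round(g,4).tolist()
E
python3 - <<'E'
from h import *
f=np.load("top0.npz"); im,d=f["im"],f["d"]; c=calibration("top"); W=cloud(c,d); hsv=cv2.cvtColor(im,cv2.COLOR_BGR2HSV)
for n,(a,b) in HUE.items():
    m=cv2.inRange(hsv,(a,110,80),(b,255,255)); k,l,s,ce=cv2.connectedComponentsWithStats(m)
    for i in range(1,k):
        if s[i,4]>60:
            z=W[l==i]; t=z[z[:,2]>.062]
            print(n,s[i],ce[i].round(1),"zmed",np.median(z[:,2]).round(4),"top",len(t),t.mean(0).round(4) if len(t) else "", "plane.07",plane(c,ce[i],.07).round(4)[0], "plane.016",plane(c,ce[i],.016).round(4)[0])
m=cv2.inRange(hsv,(0,0,150),(179,60,255)); m[:, :150]=0;m[:,300:]=0;m[:170]=0;m[230:]=0
p=cv2.morphologyEx(m,cv2.MORPH_CLOSE,np.ones((9,9)))
cn=max(cv2.findContours(p,0,2)[0],key=cv2.contourArea)[:,0]
w=plane(c,cn,.02)[:,:2].astype(np.float32); r=cv2.minAreaRect(w); print("caddy white",r,cv2.boxPoints(r).round(4).tolist(),"z",np.median(W[m>0][:,2]))
m=cv2.inRange(hsv,(0,130,90),(6,255,255))|cv2.inRange(hsv,(174,130,90),(179,255,255)); k,l,s,ce=cv2.connectedComponentsWithStats(m)
for i in range(1,k):
    if s[i,4]>40 and 150<ce[i][1]<250: print("red",s[i],ce[i].round(1),np.median(W[l==i][:,2]).round(4),plane(c,ce[i],.03).round(4)[0])
x=cv2.resize(im[165:245,145:305],None,fx=5,fy=5,interpolation=2); y=cv2.resize(im[165:275,300:500],None,fx=4,fy=4,interpolation=2)
cv2.imwrite("pics/c1.png",x[:400]); cv2.imwrite("pics/c2.png",y)
E
```

```text
blue [408  23  30  26 294] [417.2  36.4] zmed 0.0665 top 165 [ 0.8723 -0.1827  0.0868] plane.07 [ 0.874  -0.1824  0.07  ] plane.016 [ 0.9137 -0.1958  0.016 ]
blue [363 188  19  11 148] [372.3 192.8] zmed 0.0175 top 1 [0.3131 0.0072 0.8323] plane.07 [ 0.4971 -0.0891  0.07  ] plane.016 [ 0.5101 -0.0959  0.016 ]
blue [372 201  18  18 260] [380.4 209.6] zmed 0.0776 top 260 [ 0.4601 -0.1056  0.0805] plane.07 [ 0.4621 -0.1071  0.07  ] plane.016 [ 0.4726 -0.1152  0.016 ]
pink [615  54  10  12  66] [620.4  60.9] zmed 0.0267 top 0  plane.07 [ 0.8383 -0.6468  0.07  ] plane.016 [ 0.8755 -0.6931  0.016 ]
pink [371 169  16   8  77] [378.1 172.7] zmed 0.0148 top 0  plane.07 [ 0.5417 -0.1003  0.07  ] plane.016 [ 0.5579 -0.1079  0.016 ]
pink [393 185  17   8  91] [401.2 188.2] zmed 0.0178 top 0  plane.07 [ 0.5105 -0.1499  0.07  ] plane.016 [ 0.5244 -0.1611  0.016 ]
pink [404 198  18  17 189] [413.  205.1] zmed 0.0777 top 189 [ 0.4737 -0.1731  0.0776] plane.07 [ 0.4753 -0.1749  0.07  ] plane.016 [ 0.4868 -0.1878  0.016 ]
yellow [574  26  39  32 454] [594.8  42.7] zmed 0.0414 top 1 [0.3131 0.0072 0.83
[... 538 characters left out ...]
 0.0179 top 0  plane.07 [ 0.5374 -0.2697  0.07  ] plane.016 [ 0.5532 -0.2893  0.016 ]
green [463 188  22  19 314] [473.5 197.2] zmed 0.0776 top 305 [ 0.4971 -0.2977  0.0797] plane.07 [ 0.4995 -0.3021  0.07  ] plane.016 [ 0.5127 -0.324   0.016 ]
caddy white ((0.4754687547683716, 0.23806720972061157), (0.2765209674835205, 0.0748889297246933), 88.62834167480469) [[0.43470001220703125, 0.1006999984383583], [0.5095999836921692, 0.0989999994635582], [0.5162000060081482, 0.37540000677108765], [0.44130000472068787, 0.37720000743865967]] z 0.009470216873148973
red [152 179  10  31 185] [156.4 194. ] 0.0313 [0.4772 0.3817 0.03  ]
red [352 201  11  33 202] [356.6 217.6] 0.0315 [ 0.4492 -0.0616  0.03  ]
```

View pics/c2.png

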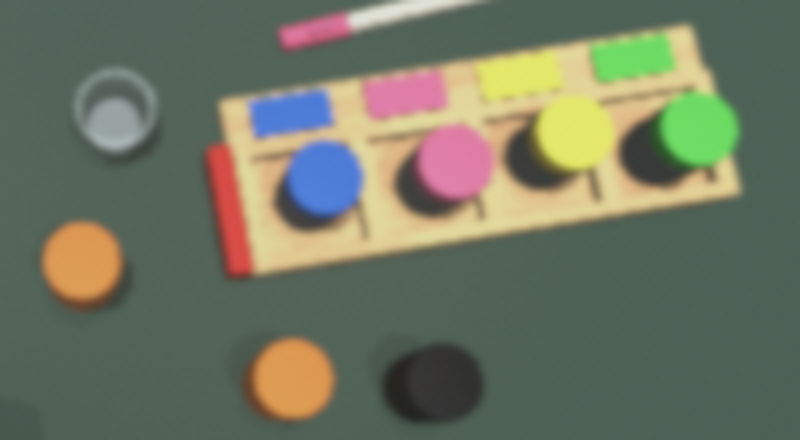

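View pics/c1.png

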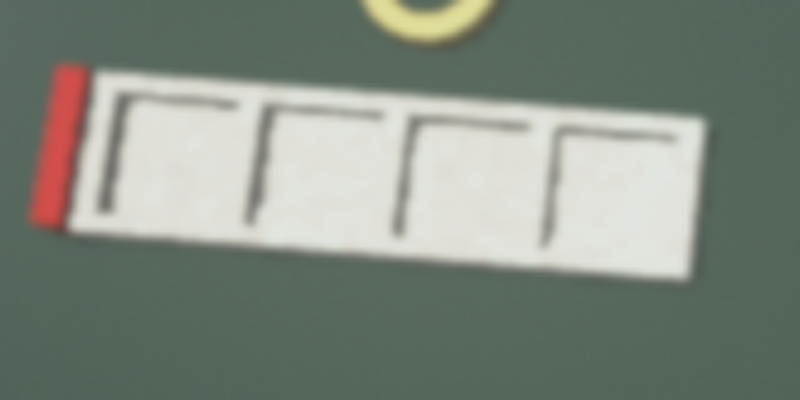

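The close crop shows the rack: blue, pink, yellow and green sit beside their own labels, starting from the red end, with the orange and black pots outside it. The caddy crop shows four empty wells with the red block at the left. Positions agree with the given sizes (caddy 276×75 mm, label spacing 198 mm, lid tops at 77 mm).

Run:
```python
from h import *
c=calibration("top")
for n,p in dict(blue=(380.4,209.6),pink=(413,205.3),yellow=(442.6,198.3),green=(473.5,197.2)).items(): print(n,plane(c,p,.075)[0].round(4))
print(go(.461,-.108,.20,.219))
```

```text
blue [ 0.461  -0.1063  0.075 ]
pink [ 0.4739 -0.1738  0.075 ]
yellow [ 0.4923 -0.2355  0.075 ]
green [ 0.4983 -0.3001  0.075 ]
([41.11, -38.98, 4.97], [-0.001, -0.002, -1.501], [0.1779, -0.5986, 0.2489])
```

>>> {"method": "arm_command", "body": {
  "plan": [
    [[2, -2, 0.3, 0, 0, -0.07], [5, -4.8, 0.6, 0, 0, -0.18], [8, -7.6, 1, 0, 0, -0.3], [11, -10.4, 1.3, 0, 0, -0.42], [14, -13.2, 1.7, 0, 0, -0.54], [17, -16, 2, 0, 0, -0.66], [20, -18.8, 2.4, 0, 0, -0.78], [23, -21.7, 2.7, 0, 0, -0.9], [26, -24.5, 3.1, 0, 0, -1.02], [29, -27.4, 3.5, 0, 0, -1.14], [32, -30.3, 3.9, 0, 0, -1.26], [35, -33.2, 4.2, 0, 0, -1.36]]
  ],
  "gripper": -0.4,
  "force": 30
}}

```text
t: 1.1
tool_pos: [0.4189, -0.1797, 0.3621]
tool_rot: [-2.127, -2.312, 0.0]
contact_force: [0.3, -1.1, -0.1]
opening: 0.0596
grip_force: 0.0
```

Run:
```python
from h import *
print(get_obs()["opening"],go(.461,-.107,.20,.219))
```

```text
0.05964115303169705 ([6.89, 4.8, 0.74], [-0.0, -0.0, -0.136], [0.4188, -0.1796, 0.2074])
```

>>> {"method": "arm_command", "body": {
  "plan": [
    [[2.5, 1.8, 0.3, 0, 0, -0.05], [5, 3.5, 0.5, 0, 0, -0.1], [6.4, 4.4, 0.7, 0, 0, -0.13], [6.9, 4.8, 0.75, 0, 0, -0.136], [6.9, 4.8, 0.75, 0, 0, -0.136]]
  ]
}}

```text
t: 1.52
tool_pos: [0.4613, -0.1082, 0.3546]
tool_rot: [-1.968, -2.447, 0.001]
contact_force: [0.1, -0.5, 0.1]
opening: 0.0599
grip_force: 0.0
```

Run:
```python
from h import *
im,d=get_image("wrist"); c=calibration("wrist"); cv2.imwrite("pics/w1.png",im)
W=cloud(c,d); hsv=cv2.cvtColor(im,cv2.COLOR_BGR2HSV)
for n,(a,b) in HUE.items():
    m=cv2.inRange(hsv,(a,110,80),(b,255,255)); k,l,s,ce=cv2.connectedComponentsWithStats(m)
    for i in range(1,k):
        if s[i,4]>200:
            z=W[l==i]; t=z[(z[:,2]>.068)&(z[:,2]<.09)]; print(n,s[i],ce[i].round(1),np.median(z[:,2]).round(4),t.mean(0).round(4) if len(t) else "",plane(c,ce[i],.075).round(4)[0])
print(go(.461,-.107,.055,.219), c["pose"].round(3).tolist())
```

```text
blue [ 368  161   24   49 1105] [379.4 184.9] 0.016  [ 0.497  -0.0851  0.075 ]
blue [ 300  174   52   56 2253] [325.5 201.7] 0.076 [ 0.4621 -0.106   0.0759] [ 0.462  -0.1055  0.075 ]
pink [420 188  14  42 271] [423.8 207.7] 0.0112  [ 0.5328 -0.0947  0.075 ]
pink [ 298  259   49   54 2079] [321.9 285.4] 0.0759 [ 0.474  -0.1729  0.0757] [ 0.4737 -0.1716  0.075 ]
yellow [363 296  23  41 893] [374.  315.9] 0.016  [ 0.52  -0.189  0.075]
yellow [ 304  328   48   47 1854] [327.6 352. ] 0.0758 [ 0.4916 -0.2316  0.0754] [ 0.4913 -0.2299  0.075 ]
green [362 354  21  15 300] [372.2 361. ] 0.0162  [ 0.5292 -0.2305  0.075 ]
([0.21, 0.06, 14.52], [-0.001, -0.0, -0.005], [0.4609, -0.1092, 0.2002]) [[0.977, -0.205, -0.056, 0.446], [0.213, 0.941, 0.265, -0.041], [-0.002, -0.271, 0.963, 0.324], [0.0, 0.0, 0.0, 1.0]]
```

View pics/w1.png

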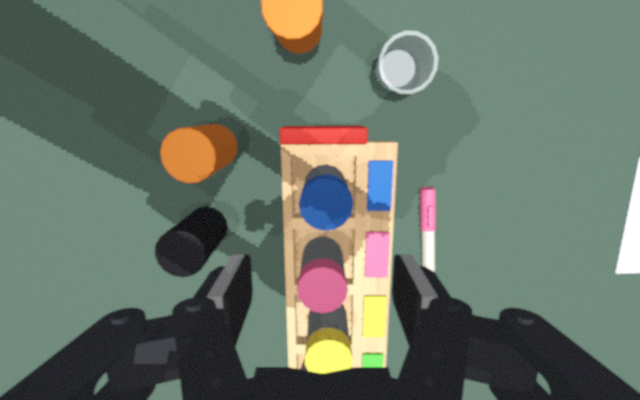

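The wrist view shows blue at (326,202), centred between the finger lines, with pink, yellow and green behind it. The orange and black pots and the glass are clear of the fingers. I'm descending on blue now.

>>> {"method": "arm_command", "body": {
  "plan": [
    [[0.1, 0, 2, 0, 0, 0], [0.3, 0.1, 5, 0, 0, 0], [0.3, 0.1, 8, 0, 0, 0], [0.3, 0.1, 11, 0, 0, 0], [0.3, 0.1, 13, 0, 0, 0], [0.3, 0.1, 14.3, 0, 0, 0], [0.3, 0.1, 14.8, 0, 0, 0], [0.3, 0.1, 14.8, 0, 0, 0]]
  ]
}}

```text
t: 2.23
tool_pos: [0.4605, -0.107, 0.206]
tool_rot: [-1.972, -2.442, 0.002]
contact_force: [0.8, 0.5, 0.4]
opening: 0.0599
grip_force: 0.0
```

>>> {"method": "arm_command", "body": {
  "plan": [
    [[0, 0, 0, 0, 0, 0], [0, 0, 0, 0, 0, 0], [0, 0, 0, 0, 0, 0], [0, 0, 0, 0, 0, 0], [0, 0, 0, 0, 0, 0], [0, 0, 0, 0, 0, 0]]
  ],
  "gripper": 0.5,
  "force": 30
}}

```text
t: 2.73
tool_pos: [0.4622, -0.1064, 0.2087]
tool_rot: [1.969, 2.444, 0.001]
contact_force: [-0.1, -0.9, 4.9]
opening: 0.0391
grip_force: 30.3
```

>>> {"method": "arm_command", "body": {
  "plan": [
    [[0, 0, -0.4, 0, 0, 0], [0, 0, -1.5, 0, 0, 0], [0, 0, -3.2, 0, 0, 0], [0, 0, -5.2, 0, 0, 0], [0, 0, -7.2, 0, 0, 0], [0, 0, -9, 0, 0, 0], [0, 0, -10.2, 0, 0, 0], [0, 0, -10.5, 0, 0, 0]]
  ]
}}

```text
t: 3.4
tool_pos: [0.462, -0.1062, 0.3151]
tool_rot: [1.969, 2.443, 0.002]
contact_force: [0.3, 1.0, -0.8]
opening: 0.0388
grip_force: 30.4
```

Run:
```python
from h import *
o=get_obs(); print(o["opening"],o["contact_force"].round(1) if hasattr(o["contact_force"],"round") else o["contact_force"])
print(go(.473,.140,.155,-.0246))
```

```text
0.03883123975900189 [ 0.3  1.  -0.8]
([23.82, 6.31, 0.51], [0.004, 0.002, 0.239], [0.4626, -0.1064, 0.1604])
```

>>> {"method": "arm_command", "body": {
  "plan": [
    [[0.7, 0.2, 0, 0, 0, 0.01], [2.2, 0.6, 0, 0, 0, 0.03], [4.5, 1.2, 0, 0, 0, 0.05], [7.5, 2, 0, 0, 0, 0.08], [10.6, 2.8, 0, 0, 0, 0.11], [13.7, 3.6, 0, 0, 0, 0.14], [16.7, 4.4, 0, 0, 0, 0.17], [19.4, 5.1, 0, 0, 0, 0.2], [21.6, 5.7, 0, 0, 0, 0.22], [23.1, 6.1, 0, 0, 0, 0.235], [23.8, 6.3, 0, 0, 0, 0.239], [23.8, 6.3, 0, 0, 0, 0.239]]
  ]
}}

```text
t: 4.4
tool_pos: [0.4718, 0.1412, 0.3107]
tool_rot: [-2.245, -2.195, 0.003]
contact_force: [0.2, 0.2, -1.2]
opening: 0.0393
grip_force: 30.4
```

Run:
```python
from h import *
im,d=get_image("wrist"); c=calibration("wrist"); cv2.imwrite("pics/w2.png",im)
print(go(.473,.140,.056,-.0246))
```

```text
([-0.02, 0.13, 10.03], [-0.002, 0.001, 0.001], [0.4716, 0.1402, 0.1563])
```

View pics/w2.png

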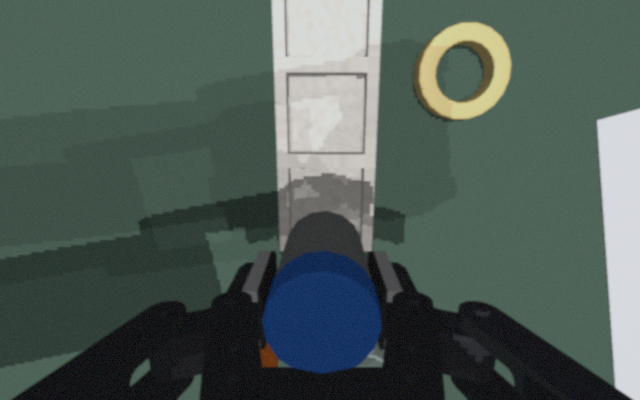

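The wrist view shows blue held and the caddy wells ahead of it, the clear one spanning (287–366, 74–153). I'll check the well positions with that one.

Run:
```python
from h import *
c=calibration("wrist")
for z in (.006,.02):
    p=plane(c,[(287,74),(366,73),(366,153),(290,153),(328,167),(328,160)],z); print(z,p.round(4).tolist(),p[:4].mean(0).round(4), np.linalg.norm(p[0]-p[1]).round(4),np.linalg.norm(p[0]-p[3]).round(4))
```

```text
0.006 [[0.4472, 0.2329, 0.006], [0.5044, 0.2322, 0.006], [0.505, 0.1745, 0.006], [0.4466, 0.1758, 0.006], [0.4756, 0.1643, 0.006], [0.4757, 0.1698, 0.006]] [0.4758 0.2038 0.006 ] 0.0572 0.0571
0.02 [[0.4485, 0.2317, 0.02], [0.5028, 0.2311, 0.02], [0.5033, 0.1763, 0.02], [0.448, 0.1775, 0.02], [0.4755, 0.1666, 0.02], [0.4756, 0.1718, 0.02]] [0.4757 0.2041 0.02  ] 0.0543 0.0541
```

>>> {"method": "arm_command", "body": {
  "plan": [
    [[0, 0, 0.5, 0, 0, 0], [0, 0.1, 2, 0, 0, 0], [-0.1, 0.15, 4.2, 0, 0, 0], [-0.1, 0.15, 6.5, 0, 0, 0], [-0.1, 0.15, 8.2, 0, 0, 0], [-0.1, 0.15, 9.2, 0, 0, 0], [-0.1, 0.15, 9.8, 0, 0, 0], [-0.1, 0.15, 10.1, 0, 0, 0], [-0.1, 0.15, 10.2, 0, 0, 0], [-0.1, 0.15, 10.2, 0, 0, 0]]
  ]
}}

```text
t: 5.28
tool_pos: [0.4744, 0.1387, 0.211]
tool_rot: [2.249, 2.193, 0.002]
contact_force: [-0.6, -0.0, -0.6]
opening: 0.0391
grip_force: 30.4
```

>>> {"method": "arm_command", "body": {
  "plan": [
    [[0, 0, 0.1, 0, 0, 0], [0, 0, 0.2, 0, 0, 0], [0, 0, 0.3, 0, 0, 0], [0, 0, 0.3, 0, 0, 0]]
  ]
}}

```text
t: 5.62
tool_pos: [0.4746, 0.139, 0.2087]
tool_rot: [2.248, 2.193, 0.002]
contact_force: [-1.1, 0.4, 4.1]
opening: 0.0391
grip_force: 30.2
```

Contact is at 4 N and the height matches the grasp height, so I'm releasing.

>>> {"method": "arm_command", "body": {
  "plan": [
    [[0, 0, 0, 0, 0, 0], [0, 0, 0, 0, 0, 0], [0, 0, 0, 0, 0, 0], [0, 0, 0, 0, 0, 0]]
  ],
  "gripper": -0.4
}}

```text
t: 5.95
tool_pos: [0.4738, 0.1389, 0.2071]
tool_rot: [-2.249, -2.194, 0.0]
contact_force: [0.4, -0.0, -0.9]
opening: 0.06
grip_force: 0.0
```

>>> {"method": "arm_command", "body": {
  "plan": [
    [[0, 0, -1, 0, 0, 0], [0, 0, -3.5, 0, 0, 0], [0, 0, -6.5, 0, 0, 0], [0, 0, -9, 0, 0, 0], [0, 0, -10.3, 0, 0, 0], [0, 0, -10.5, 0, 0, 0]]
  ]
}}

```text
t: 6.45
tool_pos: [0.475, 0.139, 0.3169]
tool_rot: [2.246, 2.19, 0.01]
contact_force: [0.1, 0.1, 0.0]
opening: 0.0597
grip_force: 0.0
```

```bash
cat >> h.py <<'E'
def lids(name):
    im,d=get_image(name); c=calibration(name); W=cloud(c,d); hsv=cv2.cvtColor(im,cv2.COLOR_BGR2HSV)
    for n,(a,b) in HUE.items():
        k,l,s,ce=cv2.connectedComponentsWithStats(cv2.inRange(hsv,(a,110,60),(b,255,255)))
        for i in range(1,k):
            z=np.median(W[l==i][:,2])
            if s[i,4]>100 and .05<z<.3: print(name,n,ce[i].round(1),s[i,2:],"z",z.round(4),plane(c,ce[i],.075).round(4)[0])
    return im
E
python3 - <<'E'
from h import *
print(get_obs()["opening"]); lids("top")
print(go(.4737,-.173,.157,.219))
E
```

```text
0.05974950286241471
top blue [420.7  37.4] [ 30  27 471] z 0.0671 [ 0.8681 -0.1893  0.075 ]
top pink [413.1 205.1] [ 18  17 183] z 0.078 [ 0.4744 -0.1739  0.075 ]
top yellow [442.6 198.2] [ 22  20 330] z 0.0774 [ 0.4924 -0.2355  0.075 ]
top green [473.5 197.2] [ 22  19 315] z 0.0778 [ 0.4982 -0.3     0.075 ]
([-31.19, 0.69, 0.32], [0.005, -0.0, -0.244], [0.4754, 0.1391, 0.1604])
```

>>> {"method": "arm_command", "body": {
  "plan": [
    [[-1.5, 0, 0, 0, 0, -0.02], [-4.5, 0.1, 0, 0, 0, -0.04], [-8, 0.2, 0, 0, 0, -0.07], [-11.7, 0.3, 0, 0, 0, -0.1], [-15.4, 0.3, 0, 0, 0, -0.13], [-19.1, 0.4, 0, 0, 0, -0.16], [-22.8, 0.5, 0, 0, 0, -0.19], [-26.3, 0.6, 0, 0, 0, -0.22], [-29, 0.7, 0, 0, 0, -0.235], [-30.7, 0.7, 0, 0, 0, -0.244], [-31.2, 0.7, 0, 0, 0, -0.244], [-31.2, 0.7, 0, 0, 0, -0.244]]
  ]
}}

```text
t: 7.5
tool_pos: [0.4727, -0.1739, 0.3109]
tool_rot: [-1.967, -2.446, 0.0]
contact_force: [-0.4, 0.2, -0.1]
opening: 0.0596
grip_force: 0.0
```

Run:
```python
from h import *
lids("wrist"); lids("top")
print(go(.474,-.173,.052,.219))
```

```text
wrist pink [327.1 224.1] [  63   67 3283] z 0.0759 [ 0.4746 -0.1711  0.075 ]
wrist yellow [334.3 314.7] [  59   65 3086] z 0.0757 [ 0.4929 -0.231   0.075 ]
wrist green [322.  367.5] [ 39  13 323] z 0.0644 [ 0.494  -0.2729  0.075 ]
top blue [420.7  37.5] [ 30  27 473] z 0.0674 [ 0.8681 -0.1893  0.075 ]
top blue [263.5 197.4] [ 18  18 258] z 0.0776 [0.4733 0.1377 0.075 ]
top green [474.4 198.2] [ 21  18 264] z 0.078 [ 0.4963 -0.302   0.075 ]
([-0.09, 0.11, 10.45], [-0.001, -0.002, 0.0], [0.4726, -0.1723, 0.1565])
```

Blue stands in its well, with the lid at z = 0.0776 and (0.473, 0.138). Next I'm descending on pink.

>>> {"method": "arm_command", "body": {
  "plan": [
    [[0, 0.1, 2, 0, 0, 0], [0, 0.1, 5, 0, 0, 0], [0, 0.1, 7.8, 0, 0, 0], [0, 0.1, 9.6, 0, 0, 0], [0, 0.1, 10.4, 0, 0, 0], [0, 0.1, 10.5, 0, 0, 0], [0, 0.1, 10.5, 0, 0, 0]]
  ]
}}

```text
t: 8.18
tool_pos: [0.4743, -0.1723, 0.2074]
tool_rot: [-1.964, -2.452, -0.0]
contact_force: [-1.1, -0.1, 0.0]
opening: 0.0599
grip_force: 0.0
```

>>> {"method": "arm_command", "body": {
  "plan": [
    [[0, 0, 0, 0, 0, 0], [0, 0, 0, 0, 0, 0], [0, 0, 0, 0, 0, 0], [0, 0, 0, 0, 0, 0], [0, 0, 0, 0, 0, 0], [0, 0, 0, 0, 0, 0]]
  ],
  "gripper": 0.5
}}

```text
t: 8.68
tool_pos: [0.475, -0.1734, 0.2092]
tool_rot: [1.964, 2.448, 0.002]
contact_force: [-0.4, 2.4, 6.8]
opening: 0.039
grip_force: 30.4
```

>>> {"method": "arm_command", "body": {
  "plan": [
    [[0, 0, -0.4, 0, 0, 0], [0, 0, -1.5, 0, 0, 0], [0, 0, -3.2, 0, 0, 0], [0, 0, -5.2, 0, 0, 0], [0, 0, -7.2, 0, 0, 0], [0, 0, -9, 0, 0, 0], [0, 0, -10.2, 0, 0, 0], [0, 0, -10.5, 0, 0, 0]]
  ]
}}

```text
t: 9.35
tool_pos: [0.4746, -0.1734, 0.3154]
tool_rot: [1.962, 2.447, 0.001]
contact_force: [-0.7, -0.6, -0.5]
opening: 0.0389
grip_force: 30.3
```

Run:
```python
from h import *
print(go(.4752,.205,.157,-.0246))
```

```text
([36.92, 8.27, 0.28], [0.004, 0.003, 0.244], [0.4753, -0.1737, 0.1607])
```

>>> {"method": "arm_command", "body": {
  "plan": [
    [[0.8, 0.2, 0, 0, 0, 0.01], [3, 0.7, 0, 0, 0, 0.02], [6.3, 1.4, 0, 0, 0, 0.04], [10.1, 2.3, 0, 0, 0, 0.07], [13.9, 3.1, 0, 0, 0, 0.09], [17.7, 4, 0, 0, 0, 0.12], [21.5, 4.8, 0, 0, 0, 0.14], [25.3, 5.7, 0, 0, 0, 0.17], [29, 6.5, 0, 0, 0, 0.19], [32.4, 7.3, 0, 0, 0, 0.21], [35, 7.9, 0, 0, 0, 0.23], [36.5, 8.2, 0, 0, 0, 0.244]]
  ]
}}

```text
t: 10.35
tool_pos: [0.4735, 0.204, 0.3103]
tool_rot: [-2.246, -2.194, 0.004]
contact_force: [-0.1, -0.2, -0.3]
opening: 0.0393
grip_force: 30.3
```

>>> {"method": "arm_command", "body": {
  "plan": [
    [[0.4, 0, 0, 0, 0, 0], [0.4, 0, 0, 0, 0, 0], [0.4, 0, 0, 0, 0, 0]]
  ]
}}

```text
t: 10.6
tool_pos: [0.4745, 0.2048, 0.3111]
tool_rot: [-2.248, -2.193, 0.003]
contact_force: [0.1, -0.3, -1.1]
opening: 0.0393
grip_force: 30.3
```

Run:
```python
from h import *
print(go(.4752,.205,.054,-.0246))
```

```text
([0.03, 0.09, 10.24], [-0.002, 0.001, -0.0], [0.4742, 0.2046, 0.1564])
```

>>> {"method": "arm_command", "body": {
  "plan": [
    [[0, 0, 0.5, 0, 0, 0], [0, 0.1, 2, 0, 0, 0], [0, 0.1, 4.2, 0, 0, 0], [0, 0.1, 6.5, 0, 0, 0], [0, 0.1, 8.2, 0, 0, 0], [0, 0.1, 9.2, 0, 0, 0], [0, 0.1, 9.8, 0, 0, 0], [0, 0.1, 10.1, 0, 0, 0], [0, 0.1, 10.2, 0, 0, 0], [0, 0.1, 10.3, 0, 0, 0], [0, 0.1, 10.4, 0, 0, 0], [0, 0.1, 10.4, 0, 0, 0]]
  ]
}}

```text
t: 11.6
tool_pos: [0.4765, 0.2052, 0.2093]
tool_rot: [2.248, 2.193, 0.003]
contact_force: [1.8, -0.1, 0.1]
opening: 0.0393
grip_force: 30.4
```

>>> {"method": "arm_command", "body": {
  "plan": [
    [[0, 0, 0.1, 0, 0, 0], [0, 0, 0.1, 0, 0, 0]]
  ]
}}

```text
t: 11.77
tool_pos: [0.4767, 0.2054, 0.2092]
tool_rot: [2.248, 2.193, 0.002]
contact_force: [-2.4, -0.5, 6.4]
opening: 0.0394
grip_force: 30.7
```

>>> {"method": "arm_command", "body": {
  "plan": [
    [[0, 0, 0, 0, 0, 0], [0, 0, 0, 0, 0, 0], [0, 0, 0, 0, 0, 0], [0, 0, 0, 0, 0, 0]]
  ],
  "gripper": -0.4
}}

```text
t: 12.1
tool_pos: [0.4759, 0.2051, 0.2072]
tool_rot: [-2.249, -2.194, 0.0]
contact_force: [0.6, -0.1, 0.4]
opening: 0.0597
grip_force: 0.0
```

>>> {"method": "arm_command", "body": {
  "plan": [
    [[0, 0, -1, 0, 0, 0], [0, 0, -3.5, 0, 0, 0], [0, 0, -6.5, 0, 0, 0], [0, 0, -9, 0, 0, 0], [0, 0, -10.3, 0, 0, 0], [0, 0, -10.5, 0, 0, 0], [0, 0, -10.5, 0, 0, 0]]
  ]
}}

```text
t: 12.68
tool_pos: [0.4761, 0.2051, 0.3131]
tool_rot: [2.248, 2.193, 0.003]
contact_force: [0.3, 0.4, 0.5]
opening: 0.06
grip_force: 0.0
```

Run:
```python
from h import *
lids("top"); print(go(.492,-.2345,.157,.219))
```

```text
top blue [420.7  37.4] [ 30  27 473] z 0.0671 [ 0.8681 -0.1893  0.075 ]
top blue [263.5 197.4] [ 18  18 256] z 0.0776 [0.4732 0.1376 0.075 ]
top pink [232.3 195.6] [ 18  17 228] z 0.0775 [0.4735 0.2028 0.075 ]
top yellow [442.6 198.3] [ 22  20 331] z 0.0774 [ 0.4923 -0.2355  0.075 ]
top green [473.5 197.2] [ 22  19 315] z 0.0777 [ 0.4982 -0.3     0.075 ]
([-43.89, 2.74, -0.02], [-0.001, 0.0, -0.244], [0.4755, 0.2049, 0.1567])
```

>>> {"method": "arm_command", "body": {
  "plan": [
    [[-2, 0.1, 0, 0, 0, -0.01], [-5.5, 0.3, 0, 0, 0, -0.03], [-9.4, 0.6, 0, 0, 0, -0.05], [-13.3, 0.8, 0, 0, 0, -0.07], [-17.2, 1.1, 0, 0, 0, -0.09], [-21.1, 1.3, 0, 0, 0, -0.11], [-25, 1.6, 0, 0, 0, -0.14], [-28.9, 1.8, 0, 0, 0, -0.16], [-32.8, 2, 0, 0, 0, -0.18], [-36.7, 2.3, 0, 0, 0, -0.21], [-40, 2.5, 0, 0, 0, -0.23], [-42.5, 2.7, 0, 0, 0, -0.244]]
  ]
}}

```text
t: 13.73
tool_pos: [0.4913, -0.2228, 0.3095]
tool_rot: [-1.964, -2.447, 0.001]
contact_force: [-0.0, 0.2, 0.2]
opening: 0.06
grip_force: 0.0
```

>>> {"method": "arm_command", "body": {
  "plan": [
    [[-1.2, 0, 0, 0, 0, 0], [-1.3, -0.2, 0, 0, 0, 0], [-1.3, -0.2, 0, 0, 0, 0]]
  ]
}}

```text
t: 13.98
tool_pos: [0.4927, -0.2333, 0.3105]
tool_rot: [-1.964, -2.447, -0.0]
contact_force: [0.2, 0.4, -0.0]
opening: 0.0599
grip_force: 0.0
```

Run:
```python
from h import *
lids("wrist"); print(go(.492,-.234,.053,.219))
```

```text
wrist yellow [324.3 227.9] [  63   68 3318] z 0.0761 [ 0.4935 -0.2333  0.075 ]
wrist green [311.8 317.6] [  59   64 3014] z 0.076 [ 0.4991 -0.2957  0.075 ]
([-0.14, -0.1, 10.31], [-0.002, -0.003, 0.0], [0.4925, -0.2323, 0.1561])
```

>>> {"method": "arm_command", "body": {
  "plan": [
    [[-0.1, 0, 2, 0, 0, 0], [-0.1, 0, 5, 0, 0, 0], [-0.1, 0, 7.8, 0, 0, 0], [-0.1, 0, 9.6, 0, 0, 0], [-0.1, 0, 10.4, 0, 0, 0], [-0.1, 0, 10.5, 0, 0, 0], [-0.1, 0, 10.5, 0, 0, 0]]
  ]
}}

```text
t: 14.62
tool_pos: [0.4936, -0.2337, 0.2074]
tool_rot: [-1.964, -2.452, -0.0]
contact_force: [-0.3, 0.1, 1.5]
opening: 0.0594
grip_force: 0.0
```

>>> {"method": "arm_command", "body": {
  "plan": [
    [[0, 0, 0, 0, 0, 0], [0, 0, 0, 0, 0, 0], [0, 0, 0, 0, 0, 0], [0, 0, 0, 0, 0, 0], [0, 0, 0, 0, 0, 0], [0, 0, 0, 0, 0, 0]]
  ],
  "gripper": 0.5
}}

```text
t: 15.12
tool_pos: [0.4942, -0.2351, 0.2093]
tool_rot: [1.964, 2.448, 0.001]
contact_force: [-0.1, 0.9, 7.3]
opening: 0.0393
grip_force: 30.3
```

>>> {"method": "arm_command", "body": {
  "plan": [
    [[0, 0, -0.4, 0, 0, 0], [0, 0, -1.5, 0, 0, 0], [0, 0, -3.2, 0, 0, 0], [0, 0, -5.2, 0, 0, 0], [0, 0, -7.2, 0, 0, 0], [0, 0, -9, 0, 0, 0], [0, 0, -10.2, 0, 0, 0], [0, 0, -10.5, 0, 0, 0], [0, 0, -10.5, 0, 0, 0]]
  ]
}}

```text
t: 15.87
tool_pos: [0.4936, -0.2347, 0.3135]
tool_rot: [1.964, 2.449, 0.0]
contact_force: [-1.1, -0.4, -0.8]
opening: 0.0393
grip_force: 30.4
```

Run:
```python
from h import *
print(go(.4768,.271,.157,-.0246))
```

```text
([49.73, 9.35, 0.11], [0.002, 0.001, 0.244], [0.4939, -0.2349, 0.1588])
```

>>> {"method": "arm_command", "body": {
  "plan": [
    [[0.8, 0.2, 0, 0, 0, 0.01], [3, 0.6, 0, 0, 0, 0.02], [6.3, 1.2, 0, 0, 0, 0.03], [10.1, 1.9, 0, 0, 0, 0.05], [14, 2.6, 0, 0, 0, 0.07], [17.9, 3.4, 0, 0, 0, 0.09], [21.8, 4.1, 0, 0, 0, 0.11], [25.7, 4.8, 0, 0, 0, 0.13], [29.6, 5.6, 0, 0, 0, 0.15], [33.5, 6.3, 0, 0, 0, 0.17], [37.4, 7, 0, 0, 0, 0.19], [41, 7.7, 0, 0, 0, 0.21]]
  ]
}}

```text
t: 16.87
tool_pos: [0.4779, 0.1848, 0.3104]
tool_rot: [-2.211, -2.229, 0.004]
contact_force: [0.9, -0.3, -0.6]
opening: 0.0392
grip_force: 30.4
```

Run:
```python
from h import *
print(go(.4768,.271,.157,-.0246))
```

```text
([8.63, -0.04, -0.14], [-0.003, 0.0, 0.033], [0.4774, 0.1847, 0.1557])
```

>>> {"method": "arm_command", "body": {
  "plan": [
    [[3, 0, 0, 0, 0, 0.01], [5.6, 0, 0, 0, 0, 0.02], [7.5, 0, 0, 0, 0, 0.03], [8.5, 0, 0, 0, 0, 0.033], [8.6, 0, 0, 0, 0, 0.033], [8.6, 0, 0, 0, 0, 0.033]]
  ]
}}

```text
t: 17.37
tool_pos: [0.4782, 0.2683, 0.3111]
tool_rot: [-2.247, -2.195, 0.004]
contact_force: [0.2, -0.2, 0.0]
opening: 0.0391
grip_force: 30.4
```

Run:
```python
from h import *
print(go(.4768,.271,.054,-.0246))
```

```text
([0.28, -0.13, 10.24], [-0.002, 0.001, 0.001], [0.4779, 0.2681, 0.1564])
```

>>> {"method": "arm_command", "body": {
  "plan": [
    [[0.1, 0, 0.5, 0, 0, 0], [0.3, -0.1, 2, 0, 0, 0], [0.3, -0.1, 4.2, 0, 0, 0], [0.3, -0.1, 6.5, 0, 0, 0], [0.3, -0.1, 8.2, 0, 0, 0], [0.3, -0.1, 9.2, 0, 0, 0], [0.3, -0.1, 9.8, 0, 0, 0], [0.3, -0.1, 10.1, 0, 0, 0], [0.3, -0.1, 10.2, 0, 0, 0], [0.3, -0.1, 10.3, 0, 0, 0], [0.3, -0.1, 10.4, 0, 0, 0], [0.3, -0.1, 10.4, 0, 0, 0]]
  ]
}}

```text
t: 18.37
tool_pos: [0.4783, 0.2716, 0.2094]
tool_rot: [2.247, 2.194, 0.003]
contact_force: [0.5, 0.1, -0.0]
opening: 0.0391
grip_force: 30.4
```

>>> {"method": "arm_command", "body": {
  "plan": [
    [[0, 0, 0.1, 0, 0, 0], [0, 0, 0.1, 0, 0, 0]]
  ]
}}

```text
t: 18.53
tool_pos: [0.4785, 0.2718, 0.2093]
tool_rot: [2.247, 2.194, 0.003]
contact_force: [-2.0, -0.7, 5.9]
opening: 0.0392
grip_force: 30.7
```

>>> {"method": "arm_command", "body": {
  "plan": [
    [[0, 0, 0, 0, 0, 0], [0, 0, 0, 0, 0, 0], [0, 0, 0, 0, 0, 0], [0, 0, 0, 0, 0, 0]]
  ],
  "gripper": -0.4
}}

```text
t: 18.87
tool_pos: [0.4777, 0.2713, 0.2072]
tool_rot: [-2.248, -2.195, 0.0]
contact_force: [0.9, -0.4, 0.0]
opening: 0.0598
grip_force: 0.0
```

>>> {"method": "arm_command", "body": {
  "plan": [
    [[0, 0, -1, 0, 0, 0], [0, 0, -3.5, 0, 0, 0], [0, 0, -6.5, 0, 0, 0], [0, 0, -9, 0, 0, 0], [0, 0, -10.3, 0, 0, 0], [0, 0, -10.5, 0, 0, 0], [0, 0, -10.5, 0, 0, 0]]
  ]
}}

```text
t: 19.45
tool_pos: [0.4779, 0.2714, 0.3131]
tool_rot: [2.247, 2.194, 0.003]
contact_force: [-0.2, 0.2, 0.1]
opening: 0.0598
grip_force: 0.0
```

Run:
```python
from h import *
lids("top"); print(go(.4985,-.299,.157,.219))
```

```text
top blue [420.7  37.4] [ 30  27 471] z 0.0674 [ 0.8681 -0.1893  0.075 ]
top blue [263.3 197.4] [ 19  19 275] z 0.0778 [0.4732 0.1381 0.075 ]
top pink [232.3 195.1] [ 18  17 236] z 0.0777 [0.4747 0.203  0.075 ]
top yellow [201.4 193.2] [ 18  18 242] z 0.0775 [0.4751 0.2675 0.075 ]
top green [473.5 197.2] [ 22  19 314] z 0.0775 [ 0.4983 -0.3001  0.075 ]
([-56.96, 3.47, -0.01], [-0.001, 0.0, -0.243], [0.4773, 0.2712, 0.1567])
```

>>> {"method": "arm_command", "body": {
  "plan": [
    [[-2, 0.1, 0, 0, 0, -0.01], [-5.5, 0.3, 0, 0, 0, -0.03], [-9.4, 0.6, 0, 0, 0, -0.05], [-13.3, 0.8, 0, 0, 0, -0.07], [-17.2, 1, 0, 0, 0, -0.09], [-21.1, 1.3, 0, 0, 0, -0.11], [-25, 1.5, 0, 0, 0, -0.13], [-28.9, 1.8, 0, 0, 0, -0.15], [-32.8, 2, 0, 0, 0, -0.16], [-36.7, 2.2, 0, 0, 0, -0.18], [-40.6, 2.5, 0, 0, 0, -0.2], [-44.5, 2.7, 0, 0, 0, -0.22]]
  ]
}}

```text
t: 20.5
tool_pos: [0.4931, -0.1758, 0.3096]
tool_rot: [-1.99, -2.426, 0.001]
contact_force: [-0.0, 0.8, -0.3]
opening: 0.06
grip_force: 0.0
```

Run:
```python
from h import *
print(go(.4985,-.299,.157,.219))
```

```text
([-12.19, -1.87, -0.24], [-0.003, -0.003, -0.022], [0.4925, -0.1755, 0.1549])
```

>>> {"method": "arm_command", "body": {
  "plan": [
    [[-3.5, -0.5, 0, 0, 0, -0.01], [-7, -1.1, 0, 0, 0, -0.02], [-10, -1.5, 0, 0, 0, -0.022], [-11.8, -1.8, 0, 0, 0, -0.022], [-12.2, -1.9, 0, 0, 0, -0.022], [-12.2, -1.9, 0, 0, 0, -0.022]]
  ]
}}

```text
t: 21.0
tool_pos: [0.4988, -0.2979, 0.3105]
tool_rot: [-1.966, -2.446, -0.001]
contact_force: [-0.2, -0.6, 0.5]
opening: 0.06
grip_force: 0.0
```

Run:
```python
from h import *
lids("wrist"); print(go(.4985,-.299,.053,.219))
```

```text
wrist green [323.6 227.8] [  64   68 3334] z 0.076 [ 0.4992 -0.2975  0.075 ]
([-0.22, -0.07, 10.3], [-0.001, -0.003, -0.001], [0.4986, -0.2966, 0.156])
```

>>> {"method": "arm_command", "body": {
  "plan": [
    [[-0.1, 0, 2, 0, 0, 0], [-0.1, 0, 5, 0, 0, 0], [-0.1, 0, 7.8, 0, 0, 0], [-0.1, 0, 9.6, 0, 0, 0], [-0.1, 0, 10.4, 0, 0, 0], [-0.1, 0, 10.5, 0, 0, 0], [-0.1, 0, 10.5, 0, 0, 0]]
  ]
}}

```text
t: 21.63
tool_pos: [0.4997, -0.2975, 0.2074]
tool_rot: [-1.965, -2.451, -0.0]
contact_force: [-0.2, 0.4, 0.3]
opening: 0.0596
grip_force: 0.0
```

>>> {"method": "arm_command", "body": {
  "plan": [
    [[0, 0, 0, 0, 0, 0], [0, 0, 0, 0, 0, 0], [0, 0, 0, 0, 0, 0], [0, 0, 0, 0, 0, 0], [0, 0, 0, 0, 0, 0], [0, 0, 0, 0, 0, 0]]
  ],
  "gripper": 0.5
}}

```text
t: 22.13
tool_pos: [0.5002, -0.299, 0.2093]
tool_rot: [1.965, 2.447, 0.001]
contact_force: [-0.8, 1.8, 6.5]
opening: 0.0388
grip_force: 30.1
```

>>> {"method": "arm_command", "body": {
  "plan": [
    [[0, 0, -0.4, 0, 0, 0], [0, 0, -1.5, 0, 0, 0], [0, 0, -3.2, 0, 0, 0], [0, 0, -5.2, 0, 0, 0], [0, 0, -7.2, 0, 0, 0], [0, 0, -9, 0, 0, 0], [0, 0, -10.2, 0, 0, 0], [0, 0, -10.5, 0, 0, 0], [0, 0, -10.5, 0, 0, 0]]
  ]
}}

```text
t: 22.88
tool_pos: [0.4996, -0.2987, 0.3136]
tool_rot: [1.965, 2.448, -0.0]
contact_force: [0.4, 0.0, -1.0]
opening: 0.0393
grip_force: 30.3
```

Run:
```python
from h import *
print(go(.4784,.337,.157,-.0246))
```

```text
([62.52, 11.67, 0.09], [0.002, 0.002, 0.243], [0.4999, -0.2989, 0.1589])
```

>>> {"method": "arm_command", "body": {
  "plan": [
    [[0.8, 0.2, 0, 0, 0, 0.01], [3, 0.6, 0, 0, 0, 0.02], [6.3, 1.2, 0, 0, 0, 0.03], [10.1, 1.9, 0, 0, 0, 0.05], [14, 2.6, 0, 0, 0, 0.06], [17.9, 3.3, 0, 0, 0, 0.08], [21.8, 4.1, 0, 0, 0, 0.09], [25.7, 4.8, 0, 0, 0, 0.11], [29.6, 5.5, 0, 0, 0, 0.12], [33.5, 6.3, 0, 0, 0, 0.14], [37.4, 7, 0, 0, 0, 0.15], [41.3, 7.7, 0, 0, 0, 0.17]]
  ]
}}

```text
t: 23.88
tool_pos: [0.4839, 0.1236, 0.3105]
tool_rot: [-2.167, -2.272, 0.003]
contact_force: [0.8, 0.3, 0.1]
opening: 0.0392
grip_force: 30.3
```

Run:
```python
from h import *
print(go(.4784,.337,.157,-.0246))
```

```text
([21.34, 0.46, -0.13], [-0.003, 0.0, 0.072], [0.4834, 0.1236, 0.1558])
```

>>> {"method": "arm_command", "body": {
  "plan": [
    [[3.8, 0.1, 0, 0, 0, 0.02], [7.6, 0.2, 0, 0, 0, 0.03], [11.4, 0.2, 0, 0, 0, 0.05], [15, 0.3, 0, 0, 0, 0.06], [18, 0.4, 0, 0, 0, 0.07], [20.3, 0.4, 0, 0, 0, 0.072], [21.2, 0.4, 0, 0, 0, 0.072], [21.3, 0.4, 0, 0, 0, 0.072], [21.3, 0.4, 0, 0, 0, 0.072]]
  ]
}}

```text
t: 24.63
tool_pos: [0.4785, 0.3342, 0.3109]
tool_rot: [-2.247, -2.195, 0.004]
contact_force: [0.0, -0.8, -1.3]
opening: 0.0394
grip_force: 30.3
```

Run:
```python
from h import *
print(go(.4784,.337,.054,-.0246))
```

```text
([0.3, 0.0, 10.22], [-0.002, 0.002, 0.001], [0.4782, 0.3339, 0.1562])
```

>>> {"method": "arm_command", "body": {
  "plan": [
    [[0.1, 0, 0.5, 0, 0, 0], [0.3, 0, 2, 0, 0, 0], [0.3, 0, 4.2, 0, 0, 0], [0.3, 0, 6.5, 0, 0, 0], [0.3, 0, 8.2, 0, 0, 0], [0.3, 0, 9.2, 0, 0, 0], [0.3, 0, 9.8, 0, 0, 0], [0.3, 0, 10.1, 0, 0, 0], [0.3, 0, 10.2, 0, 0, 0], [0.3, 0, 10.3, 0, 0, 0], [0.3, 0, 10.4, 0, 0, 0], [0.3, 0, 10.4, 0, 0, 0]]
  ]
}}

```text
t: 25.63
tool_pos: [0.4797, 0.3376, 0.2094]
tool_rot: [2.247, 2.194, 0.003]
contact_force: [1.0, -0.3, -0.3]
opening: 0.0392
grip_force: 30.2
```

>>> {"method": "arm_command", "body": {
  "plan": [
    [[0, 0, 0.1, 0, 0, 0], [0, 0, 0.1, 0, 0, 0]]
  ]
}}

```text
t: 25.8
tool_pos: [0.4798, 0.3379, 0.2094]
tool_rot: [2.247, 2.194, 0.003]
contact_force: [-2.5, -0.8, 7.4]
opening: 0.0391
grip_force: 30.7
```

>>> {"method": "arm_command", "body": {
  "plan": [
    [[0, 0, 0, 0, 0, 0], [0, 0, 0, 0, 0, 0], [0, 0, 0, 0, 0, 0], [0, 0, 0, 0, 0, 0]]
  ],
  "gripper": -0.4
}}

```text
t: 26.13
tool_pos: [0.479, 0.3373, 0.2071]
tool_rot: [-2.248, -2.195, 0.0]
contact_force: [0.5, 0.2, 0.8]
opening: 0.0598
grip_force: 0.0
```

>>> {"method": "arm_command", "body": {
  "plan": [
    [[0, 0, -1, 0, 0, 0], [0, 0, -3.5, 0, 0, 0], [0, 0, -6.5, 0, 0, 0], [0, 0, -9.5, 0, 0, 0], [0, 0, -12, 0, 0, 0], [-3, 0, -13, 0, 0, 0], [-6.5, 0, -13, 0, 0, 0], [-10, 0, -13, 0, 0, 0], [-13.5, 0, -13, 0, 0, 0], [-17, 0, -13, 0, 0, 0], [-20, 0, -13, 0, 0, 0], [-21, 0, -13, 0, 0, 0]]
  ]
}}

```text
t: 27.13
tool_pos: [0.4738, 0.1246, 0.3379]
tool_rot: [2.25, 2.19, -0.0]
contact_force: [0.4, 1.0, -0.1]
opening: 0.0603
grip_force: 0.0
```

>>> {"method": "arm_command", "body": {
  "plan": [
    [[-3, 0, 0, 0, 0, 0], [-6, 0, 0, 0, 0, 0], [-8, 0, 0, 0, 0, 0], [-8.5, 0, 0, 0, 0, 0], [-8.5, 0, 0, 0, 0, 0], [-8.5, 0, 0, 0, 0, 0]]
  ]
}}

```text
t: 27.63
tool_pos: [0.4721, 0.0429, 0.3376]
tool_rot: [-2.248, -2.194, -0.001]
contact_force: [-0.1, -0.4, 0.4]
opening: 0.0597
grip_force: 0.0
```

Run:
```python
from h import *
im=lids("top"); lids("wrist"); s,_=get_image("side")
a=cv2.resize(im[150:290,130:510],(760,280),interpolation=2); b=cv2.resize(s[120:320,230:420],None,fx=1.5,fy=1.5,interpolation=2)
o=np.zeros((590,760,3),np.uint8); o[:280]=a; o[285:585,:285]=b; cv2.imwrite("pics/end.png",o)
```

```text
top blue [420.7  37.4] [ 30  27 470] z 0.0676 [ 0.8681 -0.1893  0.075 ]
top blue [263.2 197.3] [ 19  18 269] z 0.0777 [0.4734 0.1382 0.075 ]
top yellow [200.9 192.9] [ 20  19 276] z 0.0775 [0.4756 0.2688 0.075 ]
top green [169.2 190.5] [ 20  18 272] z 0.0777 [0.4771 0.3353 0.075 ]
wrist blue [324.2  61.1] [  64   70 3434] z 0.0757 [0.4749 0.1396 0.075 ]
```

View pics/end.png

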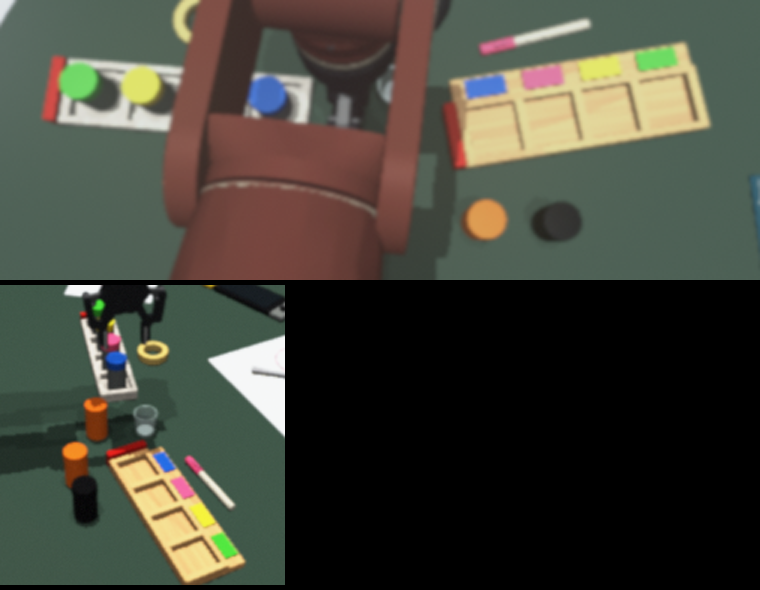

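The picture shows all four pots upright in the caddy. From its red block they run green (79,82), yellow (141,85), pink (seen in the side view), blue (268,95). The rack is empty, the look-alikes are untouched and the gripper is clear.

```bash
python3 -c "
from station import *
print(finish_job())"
```

```text
the job is handed in; nothing more can be done
None
```

All four pots stand upright and released in the caddy in reversed order (green, yellow, pink, blue from its red block), and the job is handed in at about 28 s of the 91 s allowed.

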